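# Find the tight spot of a dish slide and mark it

## Task

The dish slide runs stiffly somewhere along its rods. Holding its black grip, stroke the carriage slowly (about 3 cm/s) through its full travel, first gently against the left rubber buffer and then gently against the right one, feeling for the one place where it drags. Then leave the carriage standing in the middle of that tight spot, push the small pointer on the scale bar until its tip is opposite the carriage's index tongue, and let go; leave everything else on the bench where it is.

Things in the scene. Friction and masses are not known exactly. Their poses are not given: they have to be found in the camera images.
- slide: dish slide, screwed to the bench: aluminium bed 74 x 300 mm, 20 mm high, two rods along it, a grey end block (20 mm thick, top 56 mm above the bench) at each end. Origin: centre of the bed's underside, on the bench. Its y axis is the slide direction and points to the left end as seen from the robot (yaw within 0.3 rad); its -x side, towards the robot, has the scale bar.
- way: dark strip, 18 x 260 mm, fixed under the carriage; origin at the slide's centre, 20 mm up. Within 50 mm either side of that is its one tight spot, unseen. The carriage takes 1 to 2 N to move; onto the spot the push rises over about 8 mm of travel to some 7 to 8 N, stays so for 6 mm and falls over the next 8 mm, alike both ways. Felt only in motion; at a standstill the push fades. The spot holds the carriage.
- carriage: aluminium carriage, 80 (slide x) x 70 (slide y) x 20 mm thick, about 0.5 kg, sliding along the slide's y. Origin at the block's centre, 52 mm above the bench. A low arm on its far side (+x) carries an open clear dish 90 mm across, centred 105 mm from the origin, rim 75 mm above the bench. It meets the buffers when its origin is 70 mm left or right of the slide's centre.
- carriage_grip (a point): centre of the carriage's black upright grip (22 mm along the slide, 30 mm across it, 45 mm high); this point is 84.5 mm above the bench, the carriage's top face 22.5 mm below it and the grip's top 22.5 mm above it. Axes as the slide's.
- index_tongue (a point): outer end of the narrow steel index tongue (3 mm wide) at the middle of the carriage's edge that faces the robot, 56 mm above the bench.
- buffer_left: sprung rubber buffer, 16 mm across, at the left (+y) end block; it yields about 1 mm for each 5 N. Origin: centre of its free face, 105 mm from the slide's centre, 50 mm up.
- buffer_right: the same at the right (-y) end block.
- pointer: small pointer sliding along the scale bar on the robot's side of the slide, about 1 N to move; travel 100 mm either side of the slide's centre. Origin: middle of its underside on the bar, 100 mm from the slide's centre line, 33 mm above the bench. Steel foot 26 x 18 mm, 12 mm high, with a black grip on it.
- pointer_grip (a point): centre of the pointer's black grip (14 mm along the slide, 22 mm across it, 42 mm high), 66 mm above the bench; the grip's top is 21 mm above this point and the foot's top 21 mm below.
- pointer_tip (a point): end of the pointer's narrow steel tip (3 mm wide, towards the carriage), 37 mm from the pointer's origin and 47 mm above the bench; it passes 9 mm short of and below the index tongue, and never touches the carriage. It is opposite when both have the same slide y.
- dish_a: closed clear petri dish, 90 mm across, 14 mm high, close beside the slide's left end; bystander, origin at its underside
- dish_b: closed clear petri dish, 90 mm across, 14 mm high, on the right; bystander, origin at its underside
- marker: felt pen, 14 mm thick, 130 mm long, lying in front of the slide (robot side); bystander, origin at its underside
- tip_box: box of pipette tips, 85 x 120 x 57 mm, on the left; bystander, origin at its underside
- tube_rack: grey tube rack, 60 x 120 x 45 mm, two capped tubes rise to 92 mm, on the right; bystander, origin at its underside
- spray: spray bottle, 84 mm across, 243 mm high, further left; bystander, origin at its underside

How it is judged:
By the outcome, as a careful person would: the job done as asked, in the order asked, and still so for the second after the job is handed in, with the robot touching nothing.
It also fails if it takes over 64 s, if anything falls off the work surface, if the arm or the gripper's body presses on something with over 40 N, if the wrist force passes 120 N, or if a joint passes its speed limit or range.

## Robot

A 6-joint arm with a two-finger parallel gripper is mounted at the origin on the work surface. World frame = base frame: x ahead of the robot, y to its left, z up, the work surface at z = 0. Lengths are in m, angles in rad, forces in N, time in s.
With the tool pointing down it reaches from about 0.375 to 0.975 m from the base axis. Payload 3.8 kg.
Tool frame: the origin (TCP) lies midway between the tips of the shut fingers; the grasp point (between the pads) lies 19 mm behind it; z points along the fingers, y is the line along which they close (so a half turn about z gives the same grasp; the last joint's range is limited). The gripper opens to 85 mm and grips with 20 to 120 N. Pads are 22 mm wide; open, the fingers measure 114 mm over their backs; the gripper's body (76 mm by 85 mm) begins 54 mm behind the grasp point. The pads swing forward as they close: fully open they stand 13 mm farther back than shut.
Start: joints at [-1.156, 0.264, 1.604, -0, 1.274, -0.037], TCP at [0.295, -0.607, 0.231] pointing down, gripper open.
Joint ranges: [-2.63, 2.63], [-0.94, 2.18], [0.31, 2.57], [-1.31, 4.45], [0, 2.66], [-2.55, 2.55]. Speed limits (rad/s): [2.57, 2.57, 3.14, 3.14, 3.14, 3.14].

## Interface

Orientations are given as a rotation vector (axis times angle).
In Python, from workcell import bot, imaging gives the robot as it stands.
- The arm moves only by the tool step_arm, never from a script. Its argument "series" is a list of rows, each an object of numbers: "grip": the closure, from -1 (fully open) to 1 (shut); "x", "y", "z": the shift along the tool's x, y, z normalised to -1 to 1, where 1 is 500 mm; "ax", "ay", "az": the turn, a rotation vector about the tool's x, y, z normalised to -1 to 1, where 1 is 30 degrees. A call has 1 to 12 rows; each row is the pose to reach, as a shift and turn from the pose commanded when the call began, along the tool's axes at that moment; what a row does not reach only later rows make up. A row lasts 1/10 s, in which the tool goes at most 50 mm and 8.59 degrees, less where a joint would pass 70% of its speed; a pose out of reach is approached as far as the arm can. A call with a number of a shift or a turn outside -1 to 1 is refused whole. A call with a gripper value outside its range is refused whole. The fingers move at their own pace and stop on an object; "force" is the grip in N (left out, the last holds). Time passes only in rows, so rows that repeat a pose let the fingers close. It gives the time, the measured TCP pose, the force, the opening and the grip force at its end, in the units of the state.
- bot.read_state(): the state, without advancing time (a new reading comes with each control period).
- imaging.read_camera(name): name is "scene" or "top"; returns a dict with "img" (420x560x3 uint8, red, green, blue), "fx", "fy", "cx", "cy" (pixels), "k1" (the pictures are not rectified: a ray, as slopes to the right and down, at radius r is drawn at 1 + k1 r^2 times it, then the intrinsics apply), "R" (3x3) and "t" (3): a world point X has camera coordinates R X + t. Camera axes: x right, y down, z forward; pixel columns grow to the right and rows downward; lengths in m; the calibration is good to about 2 mm. A picture is of the moment at which its call begins. There is no depth.
- bot.finish_job(): hands the job in; it is judged then, once.
The state is a dict: "time": time; "q": joint angles; "joint_vel": joint speeds; "joint_torque": joint torques, N m; "tool_pos": TCP position; "tcp_rot": TCP orientation; "wrist_force": force on the tool from outside, world axes, zero at the start; "torque": the same for the moment, N m; "width": opening from 0.0 (shut) to 1.0 (fully open); "grip_force": force on a finger pad.
Only numpy, scipy, OpenCV 4.12 (cv2) and the standard library are available. Lean on these libraries where they do the work, as an engineer would, in place of code of your own. Each camera call takes 0.05 s, during which the arm holds its last target. There are 200 camera calls.

## Working session

There is one attempt and no reset: what is moved stays moved. The work goes in short steps, Python scripts to look and compute and a tool call to move; the robot and the scene stay as the last step left them, time stands still between calls to the robot, and variables do not carry over. Pictures are saved under pics/ and viewed, at most 10 in all, crops included, and the job is handed in when it is done.

Besides the shell and the picture viewer there is one more tool, called as name(argument=value, ...), one argument or row to a line, values as JSON. step_arm: Moves the arm, as the interface text tells. Scaled input: -1 to 1 covers 500 mm each way for a shift and 30 degrees each way for a turn. Its arguments: {"type":"object","properties":{"series":{"type":"array","items":{"type":"object","properties":{"grip":{"type":"number"},"x":{"type":"number","minimum":-1,"maximum":1},"y":{"type":"number","minimum":-1,"maximum":1},"z":{"type":"number","minimum":-1,"maximum":1},"ax":{"type":"number","minimum":-1,"maximum":1},"ay":{"type":"number","minimum":-1,"maximum":1},"az":{"type":"number","minimum":-1,"maximum":1}}}},"force":{"type":"number"}},"required":["series"]}

```bash
mkdir -p pics && python3 - <<'E'
from workcell import bot, imaging
import cv2,numpy as np
s=bot.read_state();print({k:np.round(v,3).tolist() for k,v in s.items()})
for n in("scene","top"):
    c=imaging.read_camera(n);cv2.imwrite(f"pics/{n}0.png",c["img"][:,:,::-1]);print(n,c["fx"],c["cx"],c["cy"],c["k1"],np.round(c["R"],3).tolist(),np.round(c["t"],3))
E
```

```text
{'time': 0.0, 'q': [-1.156, 0.265, 1.605, 0.0, 1.274, -0.037], 'joint_vel': [0.0, -0.001, -0.001, 0.001, 0.001, -0.0], 'joint_torque': [0.001, -51.512, -36.732, -0.0, 0.013, 0.0], 'tool_pos': [0.294, -0.607, 0.23], 'tcp_rot': [-3.06, -0.703, 0.001], 'wrist_force': [0.655, -0.33, 0.442], 'torque': [-0.005, -0.024, 0.053], 'grip_force': 0.0, 'width': 1.002}
scene 501.35683475737693 275.7216882587858 214.82215693124365 -0.11849424786028159 [[0.631, 0.776, -0.016], [0.611, -0.51, -0.605], [-0.478, 0.372, -0.796]] [-0.333 -0.278  1.593]
top 521.7932124216887 283.6825531887208 211.12137634177265 0.03767781828075075 [[0.008, -1.0, 0.015], [-0.984, -0.011, -0.179], [0.179, -0.014, -0.984]] [-0.003  0.511  1.311]
```

View pics/top0.png

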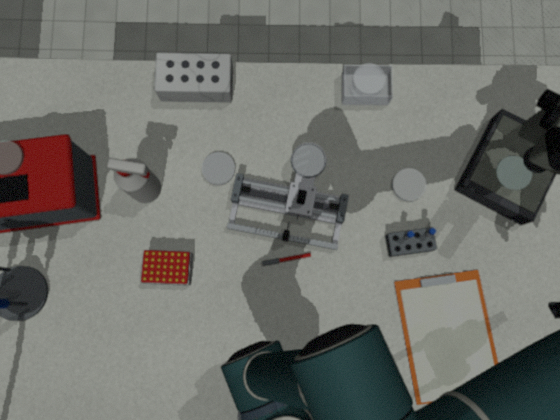

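View pics/scene0.png

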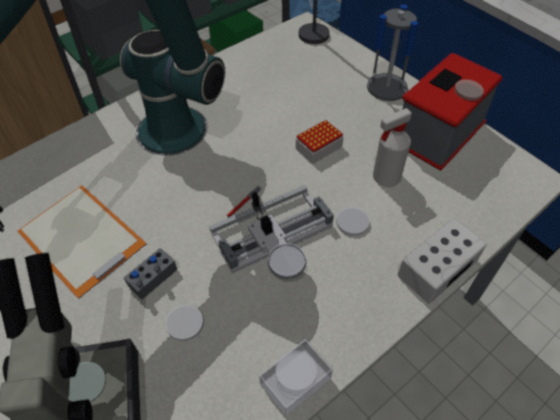

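The top view shows the slide with end blocks near (237,190) and (343,207), carriage grip near (304,198) and pointer near (286,235). I'll zoom in on both views.

```bash
python3 - <<'E'
import cv2,numpy as np
a=cv2.imread("pics/top0.png")[140:260,215:365];b=cv2.imread("pics/scene0.png")[175:285,200:350]
a=cv2.resize(a,None,fx=5.2,fy=5,interpolation=cv2.INTER_CUBIC)
cv2.imwrite("pics/c1.png",cv2.resize(a,(750,600)));cv2.imwrite("pics/c2.png",cv2.resize(b,(750,550),interpolation=cv2.INTER_CUBIC))
E
```

```text
(no output)
```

View pics/c1.png

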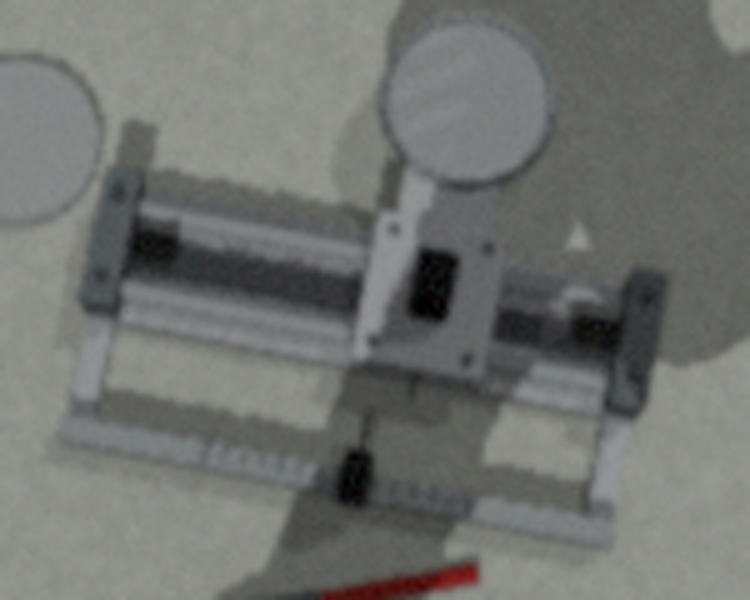

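View pics/c2.png

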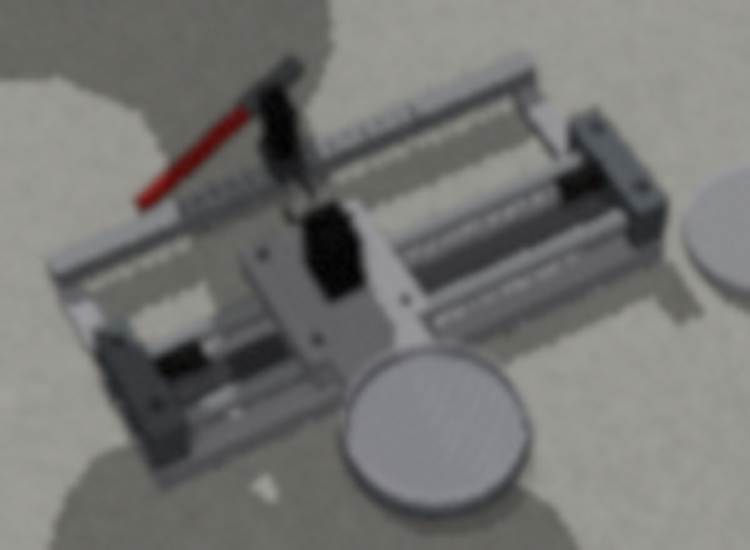

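The zooms show: in the top view (5x crop), block tops centred near (112,240) and (643,342), carriage grip (433,285), pointer grip (355,477), tongue ending at (414,397), tip at (368,415). Now converting these to positions.

```bash
cat > h.py <<'E'
import cv2,numpy as np
from workcell import bot, imaging
def ray(c,p):
    K=np.array([[c["fx"],0,c["cx"]],[0,c["fy"],c["cy"]],[0,0,1]])
    n=cv2.undistortPoints(np.array([[p]],float),K,np.array([c["k1"],0,0,0,0.]))[0,0]
    R,t=np.array(c["R"]),np.array(c["t"]);return -R.T@t,R.T@np.r_[n,1]
def plane(c,p,z):
    o,d=ray(c,p);return o+d*(z-o[2])/d[2]
def tri(a,b):
    A=[];B=[]
    for o,d in(a,b):
        d=d/np.linalg.norm(d);P=np.eye(3)-np.outer(d,d);A.append(P);B.append(P@o)
    return np.linalg.lstsq(np.vstack(A),np.hstack(B),rcond=None)[0]
def blobs(img,roi,th=40,amin=20):
    x0,y0,x1,y1=roi;s=4
    g=cv2.resize(img[y0:y1,x0:x1].max(2),None,fx=s,fy=s,interpolation=cv2.INTER_CUBIC)
    n,l,st,ce=cv2.connectedComponentsWithStats((g<th).astype(np.uint8))
    return [(st[i,4]/s/s,(ce[i]+.5)/s-.5+[x0,y0],st[i,:4]/s+[x0,y0,0,0]) for i in range(1,n) if st[i,4]>amin*s*s]
E
python3 - <<'E'
from h import *
np.set_printoptions(precision=4,suppress=True)
T=imaging.read_camera("top");S=imaging.read_camera("scene")
bt=blobs(T["img"],(215,140,365,250));bs=blobs(S["img"],(200,175,350,285))
for b in bt:print("T",b)
for b in bs:print("S",b)
px=lambda u,v:((u+.5)/5-.5+215,(v+.5)/5-.5+140)
L=plane(T,px(113,240),.056);Rr=plane(T,px(645,341),.056);c=(L+Rr)/2;d=L-Rr
yaw=np.arctan2(-d[0],d[1]);print("blocks",L,Rr,"len",np.hypot(*d[:2]),"centre",c,"yaw",yaw)
ey=np.array([-np.sin(yaw),np.cos(yaw)]);ex=np.array([ey[1],-ey[0]])
def rel(n,P):print(n,P,"slide x,y",(P[:2]-c[:2])@ex,(P[:2]-c[:2])@ey)
for n,p,z in(("tongue",px(414,397),.056),("tip",px(369,415),.047)):rel(n,plane(T,p,z))
for b in bt:rel("c@.0845",plane(T,b[1],.0845));rel("c@.066",plane(T,b[1],.066))
for a in bt:
  for b in bs:
    P=tri(ray(T,a[1]),ray(S,b[1]));print("tri",P)
E
```

```text
T (np.float64(54.625), array([245.2377, 189.1073]), array([241.  , 185.5 ,   9.75,   8.  ]))
T (np.float64(98.5), array([301.0417, 196.733 ]), array([296.75, 190.25,   9.5 ,  14.  ]))
T (np.float64(29.25), array([318.4274, 205.    ]), array([314.75, 202.5 ,   8.5 ,   5.75]))
T (np.float64(62.5625), array([333.8635, 206.2978]), array([329.  , 203.25,  11.  ,   7.5 ]))
T (np.float64(62.125), array([285.4318, 235.3627]), array([282.25, 230.  ,   7.  ,  11.5 ]))
S (np.float64(116.5625), array([255.4451, 201.0719]), array([251.25, 191.5 ,   9.5 ,  19.75]))
S (np.float64(53.625), array([316.4528, 211.2727]), array([311.75, 207.  ,  10.5 ,   8.75]))
S (np.float64(154.625), array([266.0055, 224.8791]), array([260.5 , 216.  ,  12.  ,  18.75]))
S (np.float64(33.25), array([250.9845, 246.0531]), array([246.75, 243.25,   9.75,   6.75]))
S (np.float64(48.5625), array([235.7531, 247.3129]), array([230.75, 244.  ,  10.75,   7.5 ]))
blocks [0.5699 0.1235 0.056 ] [ 0.5196 -0.1527  0.056 ] len 0.28074324515715077 centre [ 0.5448 -0.0146  0.056 ] yaw -0.18019954667441027
tongue [ 0.489  -0.0332  0.056 
[... 1028 characters left out ...]
5697 0.1045 0.0437]
tri [0.5399 0.0419 0.0412]
tri [ 0.5441  0.0174 -0.0082]
tri [ 0.5361 -0.0039  0.0148]
tri [ 0.5216 -0.0439  0.1615]
tri [0.5752 0.0103 0.1199]
tri [ 0.5423 -0.041   0.0819]
tri [ 0.544  -0.0648  0.02  ]
tri [ 0.5344 -0.0823  0.0291]
tri [ 0.5131 -0.0656  0.1656]
tri [ 0.5681 -0.0154  0.138 ]
tri [ 0.5335 -0.0645  0.0884]
tri [ 0.534  -0.0885  0.022 ]
tri [ 0.5238 -0.1053  0.0267]
tri [ 0.516  -0.0871  0.1838]
tri [ 0.5713 -0.0401  0.1662]
tri [ 0.5364 -0.0875  0.1106]
tri [ 0.5365 -0.1117  0.0435]
tri [ 0.526  -0.1278  0.0449]
tri [ 0.4466 -0.0024  0.0547]
tri [0.5047 0.0581 0.0126]
tri [ 0.4644  0.0038 -0.0418]
tri [ 0.4619 -0.0203 -0.1204]
tri [ 0.4515 -0.0402 -0.1101]
```

step_arm(
  series=[
    {"x": 0.94, "y": -0.802, "z": 0.12, "az": 1, "grip": -1},
    {"x": 0.94, "y": -0.802, "z": 0.12, "az": 1, "grip": -1},
    {"x": 0.94, "y": -0.802, "z": 0.12, "az": 1, "grip": -1},
    {"x": 0.94, "y": -0.802, "z": 0.12, "az": 1, "grip": -1},
    {"x": 0.94, "y": -0.802, "z": 0.12, "az": 1, "grip": -1},
    {"x": 0.94, "y": -0.802, "z": 0.12, "az": 1, "grip": -1},
    {"x": 0.94, "y": -0.802, "z": 0.12, "az": 1, "grip": -1},
    {"x": 0.94, "y": -0.802, "z": 0.12, "az": 1, "grip": -1},
    {"x": 0.94, "y": -0.802, "z": 0.12, "az": 1, "grip": -1},
    {"x": 0.94, "y": -0.802, "z": 0.12, "az": 1, "grip": -1},
    {"x": 0.94, "y": -0.802, "z": 0.12, "az": 1, "grip": -1},
    {"x": 0.94, "y": -0.802, "z": 0.12, "az": 1, "grip": -1},
  ],
  force=40,
)

```text
validation failed for argument at $.se...
```

step_arm(
  series=[
    {"x": 0.94, "y": -0.802, "z": 0.12, "ax": 0.0, "ay": 0.0, "az": 0.99, "grip": -1.0},
    {"x": 0.94, "y": -0.802, "z": 0.12, "ax": 0.0, "ay": 0.0, "az": 0.99, "grip": -1.0},
  ],
  force=40,
)

```text
time: 0.4
tool_pos: [0.3344, -0.5159, 0.221]
tcp_rot: [-3.133, -0.224, -0.0]
wrist_force: [0.5, -0.3, -0.2]
width: 0.994
grip_force: 0.0
```

step_arm(
  series=[
    {"x": 0.546, "y": -0.881, "z": 0.122, "ax": 0.0, "ay": 0.0, "az": 0.618, "grip": -1.0},
    {"x": 0.546, "y": -0.881, "z": 0.122, "ax": 0.0, "ay": 0.0, "az": 0.618, "grip": -1.0},
    {"x": 0.546, "y": -0.881, "z": 0.122, "ax": 0.0, "ay": 0.0, "az": 0.618, "grip": -1.0},
    {"x": 0.546, "y": -0.881, "z": 0.122, "ax": 0.0, "ay": 0.0, "az": 0.618, "grip": -1.0},
    {"x": 0.546, "y": -0.881, "z": 0.122, "ax": 0.0, "ay": 0.0, "az": 0.618, "grip": -1.0},
    {"x": 0.546, "y": -0.881, "z": 0.122, "ax": 0.0, "ay": 0.0, "az": 0.618, "grip": -1.0},
    {"x": 0.546, "y": -0.881, "z": 0.122, "ax": 0.0, "ay": 0.0, "az": 0.618, "grip": -1.0},
    {"x": 0.546, "y": -0.881, "z": 0.122, "ax": 0.0, "ay": 0.0, "az": 0.618, "grip": -1.0},
    {"x": 0.546, "y": -0.881, "z": 0.122, "ax": 0.0, "ay": 0.0, "az": 0.618, "grip": -1.0},
    {"x": 0.546, "y": -0.881, "z": 0.122, "ax": 0.0, "ay": 0.0, "az": 0.618, "grip": -1.0},
    {"x": 0.546, "y": -0.881, "z": 0.122, "ax": 0.0, "ay": 0.0, "az": 0.618, "grip": -1.0},
    {"x": 0.546, "y": -0.881, "z": 0.122, "ax": 0.0, "ay": 0.0, "az": 0.618, "grip": -1.0},
  ],
)

```text
time: 1.6
tool_pos: [0.5383, -0.0364, 0.16]
tcp_rot: [-3.13, 0.263, 0.001]
wrist_force: [-0.1, 0.3, -0.7]
width: 1.001
grip_force: 0.0
```

step_arm(
  series=[
    {"x": 0.009, "y": 0.008, "z": 0.0, "ax": 0.0, "ay": 0.0, "az": 0.025, "grip": -1.0},
    {"x": 0.009, "y": 0.008, "z": 0.06, "ax": 0.0, "ay": 0.0, "az": 0.025, "grip": -1.0},
    {"x": 0.009, "y": 0.008, "z": 0.12, "ax": 0.0, "ay": 0.0, "az": 0.025, "grip": -1.0},
    {"x": 0.009, "y": 0.008, "z": 0.16, "ax": 0.0, "ay": 0.0, "az": 0.025, "grip": -1.0},
    {"x": 0.009, "y": 0.008, "z": 0.178, "ax": 0.0, "ay": 0.0, "az": 0.025, "grip": -1.0},
    {"x": 0.009, "y": 0.008, "z": 0.178, "ax": 0.0, "ay": 0.0, "az": 0.025, "grip": -1.0},
  ],
)

```text
time: 2.2
tool_pos: [0.5403, -0.0454, 0.0704]
tcp_rot: [3.128, -0.293, -0.004]
wrist_force: [0.3, -0.5, 0.8]
width: 0.999
grip_force: 0.0
```

```bash
python3 - <<'E'
from h import *
a=imaging.read_camera("top")["img"][130:260,215:365,::-1];b=imaging.read_camera("scene")["img"][165:265,200:350,::-1]
r=lambda i,w,h:cv2.resize(i,(w,h),interpolation=cv2.INTER_CUBIC)
cv2.imwrite("pics/g1.png",np.vstack([r(a,375,325),r(b,375,250)]))
print(bot.read_state())
E
```

```text
{'time': 2.3, 'q': array([-1.28637884e-01,  1.71620460e-01,  2.03211543e+00, -2.33441287e-04,
        9.36513983e-01,  1.62847647e+00]), 'joint_vel': array([ 0.00856443, -0.01174154, -0.01432479,  0.00185634, -0.00136013,
       -0.00045695]), 'joint_torque': array([-9.85768950e-02, -3.96638846e+01, -3.00587225e+01, -8.07888078e-03,
        5.26440237e-02, -1.53614670e-03]), 'tool_pos': array([ 0.54229477, -0.04510548,  0.0725327 ]), 'tcp_rot': array([ 3.12775506e+00, -2.92006409e-01,  2.09727064e-03]), 'wrist_force': array([ 0.05406113, -0.25245859,  0.31092719]), 'torque': array([ 0.02824899,  0.00600456, -0.0401291 ]), 'grip_force': 0.0, 'width': 1.006580439153232}
```

View pics/g1.png

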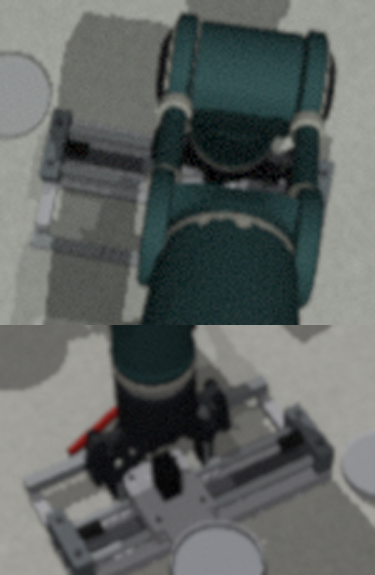

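The picture shows the gripper open around the carriage grip (scene part: grip at (168,475), fingers at about (95,460) and (208,415)). I'll check the depth alignment by projecting the expected pad positions.

```bash
cat >> h.py <<'E'
def proj(c,P):
    K=np.array([[c["fx"],0,c["cx"]],[0,c["fy"],c["cy"]],[0,0,1]])
    return cv2.projectPoints(np.array([P],float),cv2.Rodrigues(np.array(c["R"]))[0],np.array(c["t"]),K,np.array([c["k1"],0,0,0,0.]))[0][0,0]
E
python3 - <<'E'
from h import *
from scipy.spatial.transform import Rotation as Ro
c=imaging.read_camera("scene");s=bot.read_state();R=Ro.from_rotvec(s["tcp_rot"]).as_matrix();p=s["tool_pos"];print(p,R[:,1])
im=cv2.resize(c["img"][175:265,210:330,::-1],None,fx=6.5,fy=6.5,interpolation=cv2.INTER_CUBIC)
for o,col in(((0,0,0),(0,0,255)),((0,.0425,-.013),(0,255,0)),((0,-.0425,-.013),(0,255,0)),((0,.057,-.032),(255,0,0)),((0,-.057,-.032),(255,0,0))):
    q=(proj(c,p+R@np.array(o))-[210,175]+.5)*6.5;cv2.circle(im,tuple(int(v) for v in q),4,col,-1)
for z in(.062,.107):
    q=(proj(c,[.542,-.041,z])-[210,175]+.5)*6.5;cv2.circle(im,tuple(int(v) for v in q),4,(0,255,255),-1)
cv2.imwrite("pics/g2.png",im)
E
```

```text
[ 0.54280878 -0.04491152  0.07307383] [-1.84753794e-01 -9.82784836e-01 -4.30089178e-05]
```

View pics/g2.png

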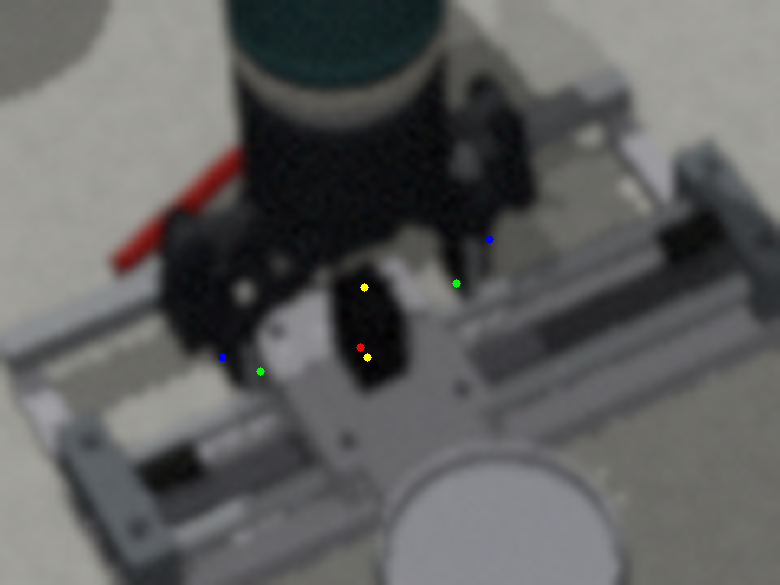

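The dots agree with the pads (tips near (460,290) and (240,380)), with the grip between them. Closing.

step_arm(
  series=[
    {"x": 0.0, "y": -0.007, "z": 0.0, "ax": 0.0, "ay": 0.0, "az": 0.0, "grip": -1.0},
    {"x": 0.0, "y": -0.007, "z": 0.0, "ax": 0.0, "ay": 0.0, "az": 0.0, "grip": 1.0},
    {"x": 0.0, "y": -0.007, "z": 0.0, "ax": 0.0, "ay": 0.0, "az": 0.0, "grip": 1.0},
    {"x": 0.0, "y": -0.007, "z": 0.0, "ax": 0.0, "ay": 0.0, "az": 0.0, "grip": 1.0},
    {"x": 0.0, "y": -0.007, "z": 0.0, "ax": 0.0, "ay": 0.0, "az": 0.0, "grip": 1.0},
    {"x": 0.0, "y": -0.007, "z": 0.0, "ax": 0.0, "ay": 0.0, "az": 0.0, "grip": 1.0},
    {"x": 0.0, "y": -0.007, "z": 0.0, "ax": 0.0, "ay": 0.0, "az": 0.0, "grip": 1.0},
    {"x": 0.0, "y": -0.007, "z": 0.0, "ax": 0.0, "ay": 0.0, "az": 0.0, "grip": 1.0},
    {"x": 0.0, "y": -0.007, "z": 0.0, "ax": 0.0, "ay": 0.0, "az": 0.0, "grip": 1.0},
  ],
  force=40,
)

```text
time: 3.25
tool_pos: [0.5425, -0.0405, 0.0725]
tcp_rot: [3.128, -0.29, 0.001]
wrist_force: [-1.9, 1.4, 5.3]
width: 0.25
grip_force: 53.2
```

```bash
python3 - <<'E'
from h import *
s=bot.read_state()
print({k:np.round(v,4).tolist() for k,v in s.items() if k not in('q','joint_torque','joint_vel')})
E
```

```text
{'time': 3.25, 'tool_pos': [0.5425, -0.0405, 0.0725], 'tcp_rot': [3.1282, -0.2901, 0.0006], 'wrist_force': [-1.8979, 1.4266, 5.3086], 'torque': [-0.2792, 0.4163, -0.1838], 'grip_force': 53.196, 'width': 0.2497}
```

step_arm(
  series=[
    {"y": -0.006, "grip": 1.0},
    {"y": -0.012, "grip": 1.0},
  ],
)

```text
validation failed for argument at $.se...
```

step_arm(
  series=[
    {"x": 0.0, "y": -0.006, "z": 0.0, "ax": 0.0, "ay": 0.0, "az": 0.0, "grip": 1.0},
    {"x": 0.0, "y": -0.012, "z": 0.0, "ax": 0.0, "ay": 0.0, "az": 0.0, "grip": 1.0},
  ],
)

```text
time: 3.45
tool_pos: [0.5435, -0.0352, 0.0725]
tcp_rot: [3.127, -0.29, 0.001]
wrist_force: [-1.9, -1.7, 4.1]
width: 0.257
grip_force: 53.5
```

step_arm(
  series=[
    {"x": 0.0, "y": -0.006, "z": 0.0, "ax": 0.0, "ay": 0.0, "az": 0.0, "grip": 1.0},
    {"x": 0.0, "y": -0.012, "z": 0.0, "ax": 0.0, "ay": 0.0, "az": 0.0, "grip": 1.0},
  ],
)

```text
time: 3.65
tool_pos: [0.5445, -0.0301, 0.0725]
tcp_rot: [3.126, -0.289, 0.0]
wrist_force: [-2.7, -5.6, 6.6]
width: 0.252
grip_force: 54.0
```

step_arm(
  series=[
    {"x": 0.0, "y": -0.006, "z": 0.0, "ax": 0.0, "ay": 0.0, "az": 0.0, "grip": 1.0},
    {"x": 0.0, "y": -0.012, "z": 0.0, "ax": 0.0, "ay": 0.0, "az": 0.0, "grip": 1.0},
  ],
)

```text
time: 3.85
tool_pos: [0.5455, -0.0249, 0.0725]
tcp_rot: [3.125, -0.289, -0.0]
wrist_force: [-4.1, -7.8, 5.3]
width: 0.249
grip_force: 54.4
```

step_arm(
  series=[
    {"x": 0.0, "y": -0.006, "z": 0.0, "ax": 0.0, "ay": 0.0, "az": 0.0, "grip": 1.0},
    {"x": 0.0, "y": -0.012, "z": 0.0, "ax": 0.0, "ay": 0.0, "az": 0.0, "grip": 1.0},
  ],
)

```text
time: 4.05
tool_pos: [0.5466, -0.0188, 0.0725]
tcp_rot: [3.125, -0.289, -0.0]
wrist_force: [-2.1, -6.1, 6.0]
width: 0.252
grip_force: 54.5
```

step_arm(
  series=[
    {"x": 0.0, "y": -0.006, "z": 0.0, "ax": 0.0, "ay": 0.0, "az": 0.0, "grip": 1.0},
    {"x": 0.0, "y": -0.012, "z": 0.0, "ax": 0.0, "ay": 0.0, "az": 0.0, "grip": 1.0},
  ],
)

```text
time: 4.25
tool_pos: [0.5479, -0.0119, 0.0725]
tcp_rot: [3.127, -0.29, 0.0]
wrist_force: [-1.9, -1.4, 6.1]
width: 0.247
grip_force: 53.8
```

step_arm(
  series=[
    {"x": 0.0, "y": -0.006, "z": 0.0, "ax": 0.0, "ay": 0.0, "az": 0.0, "grip": 1.0},
    {"x": 0.0, "y": -0.012, "z": 0.0, "ax": 0.0, "ay": 0.0, "az": 0.0, "grip": 1.0},
  ],
)

```text
time: 4.45
tool_pos: [0.5491, -0.0057, 0.0725]
tcp_rot: [3.127, -0.29, 0.0]
wrist_force: [-2.4, -0.7, 5.2]
width: 0.256
grip_force: 53.7
```

step_arm(
  series=[
    {"x": 0.0, "y": -0.006, "z": 0.0, "ax": 0.0, "ay": 0.0, "az": 0.0, "grip": 1.0},
    {"x": 0.0, "y": -0.012, "z": 0.0, "ax": 0.0, "ay": 0.0, "az": 0.0, "grip": 1.0},
  ],
)

```text
time: 4.65
tool_pos: [0.5502, 0.0002, 0.0725]
tcp_rot: [3.127, -0.29, 0.0]
wrist_force: [-1.5, -0.3, 5.9]
width: 0.249
grip_force: 53.7
```

step_arm(
  series=[
    {"x": 0.0, "y": -0.006, "z": 0.0, "ax": 0.0, "ay": 0.0, "az": 0.0, "grip": 1.0},
    {"x": 0.0, "y": -0.012, "z": 0.0, "ax": 0.0, "ay": 0.0, "az": 0.0, "grip": 1.0},
  ],
)

```text
time: 4.85
tool_pos: [0.5513, 0.0062, 0.0725]
tcp_rot: [3.127, -0.29, 0.001]
wrist_force: [-1.5, -2.0, 5.4]
width: 0.252
grip_force: 53.7
```

step_arm(
  series=[
    {"x": 0.0, "y": -0.006, "z": 0.0, "ax": 0.0, "ay": 0.0, "az": 0.0, "grip": 1.0},
    {"x": 0.0, "y": -0.012, "z": 0.0, "ax": 0.0, "ay": 0.0, "az": 0.0, "grip": 1.0},
  ],
)

```text
time: 5.05
tool_pos: [0.5524, 0.0121, 0.0725]
tcp_rot: [3.127, -0.29, 0.001]
wrist_force: [-2.3, -1.4, 5.0]
width: 0.251
grip_force: 53.7
```

step_arm(
  series=[
    {"x": 0.0, "y": -0.006, "z": 0.0, "ax": 0.0, "ay": 0.0, "az": 0.0, "grip": 1.0},
    {"x": 0.0, "y": -0.012, "z": 0.0, "ax": 0.0, "ay": 0.0, "az": 0.0, "grip": 1.0},
  ],
)

```text
time: 5.25
tool_pos: [0.5535, 0.0179, 0.0725]
tcp_rot: [3.127, -0.29, 0.001]
wrist_force: [-1.7, -1.5, 4.7]
width: 0.251
grip_force: 53.7
```

step_arm(
  series=[
    {"x": 0.0, "y": -0.006, "z": 0.0, "ax": 0.0, "ay": 0.0, "az": 0.0, "grip": 1.0},
    {"x": 0.0, "y": -0.012, "z": 0.0, "ax": 0.0, "ay": 0.0, "az": 0.0, "grip": 1.0},
  ],
)

```text
time: 5.45
tool_pos: [0.5546, 0.0239, 0.0725]
tcp_rot: [3.127, -0.29, 0.001]
wrist_force: [-1.9, -0.3, 5.1]
width: 0.249
grip_force: 53.7
```

step_arm(
  series=[
    {"x": 0.0, "y": -0.006, "z": 0.0, "ax": 0.0, "ay": 0.0, "az": 0.0, "grip": 1.0},
    {"x": 0.0, "y": -0.012, "z": 0.0, "ax": 0.0, "ay": 0.0, "az": 0.0, "grip": 1.0},
  ],
)

```text
time: 5.65
tool_pos: [0.5557, 0.0298, 0.0725]
tcp_rot: [3.127, -0.29, 0.001]
wrist_force: [-1.7, -1.0, 5.6]
width: 0.253
grip_force: 53.7
```

step_arm(
  series=[
    {"x": 0.0, "y": -0.006, "z": 0.0, "ax": 0.0, "ay": 0.0, "az": 0.0, "grip": 1.0},
    {"x": 0.0, "y": -0.012, "z": 0.0, "ax": 0.0, "ay": 0.0, "az": 0.0, "grip": 1.0},
  ],
)

```text
time: 5.85
tool_pos: [0.5568, 0.0357, 0.0725]
tcp_rot: [3.127, -0.29, 0.0]
wrist_force: [-1.7, -1.6, 4.7]
width: 0.25
grip_force: 53.7
```

step_arm(
  series=[
    {"x": 0.0, "y": -0.006, "z": 0.0, "ax": 0.0, "ay": 0.0, "az": 0.0, "grip": 1.0},
    {"x": 0.0, "y": -0.012, "z": 0.0, "ax": 0.0, "ay": 0.0, "az": 0.0, "grip": 1.0},
  ],
)

```text
time: 6.05
tool_pos: [0.5579, 0.0416, 0.0725]
tcp_rot: [3.127, -0.29, 0.001]
wrist_force: [-1.9, -1.9, 5.4]
width: 0.251
grip_force: 53.7
```

step_arm(
  series=[
    {"x": 0.0, "y": -0.006, "z": 0.0, "ax": 0.0, "ay": 0.0, "az": 0.0, "grip": 1.0},
    {"x": 0.0, "y": -0.012, "z": 0.0, "ax": 0.0, "ay": 0.0, "az": 0.0, "grip": 1.0},
  ],
)

```text
time: 6.25
tool_pos: [0.559, 0.0475, 0.0725]
tcp_rot: [3.127, -0.29, 0.001]
wrist_force: [-1.9, -0.6, 5.5]
width: 0.253
grip_force: 53.7
```

step_arm(
  series=[
    {"x": 0.0, "y": -0.006, "z": 0.0, "ax": 0.0, "ay": 0.0, "az": 0.0, "grip": 1.0},
  ],
)

```text
time: 6.35
tool_pos: [0.5596, 0.0504, 0.0725]
tcp_rot: [3.127, -0.29, 0.001]
wrist_force: [-1.2, -0.5, 4.6]
width: 0.248
grip_force: 53.7
```

step_arm(
  series=[
    {"x": 0.0, "y": -0.005, "z": 0.0, "ax": 0.0, "ay": 0.0, "az": 0.0, "grip": 1.0},
  ],
)

```text
time: 6.45
tool_pos: [0.5601, 0.0529, 0.0725]
tcp_rot: [3.127, -0.29, 0.001]
wrist_force: [-2.1, -1.0, 4.7]
width: 0.252
grip_force: 53.7
```

step_arm(
  series=[
    {"x": 0.0, "y": -0.004, "z": 0.0, "ax": 0.0, "ay": 0.0, "az": 0.0, "grip": 1.0},
  ],
)

```text
time: 6.55
tool_pos: [0.5605, 0.0549, 0.0725]
tcp_rot: [3.127, -0.29, 0.001]
wrist_force: [-2.7, -0.9, 5.6]
width: 0.254
grip_force: 53.6
```

step_arm(
  series=[
    {"x": 0.0, "y": -0.002, "z": 0.0, "ax": 0.0, "ay": 0.0, "az": 0.0, "grip": 1.0},
  ],
)

```text
time: 6.65
tool_pos: [0.5606, 0.0559, 0.0725]
tcp_rot: [3.127, -0.29, 0.001]
wrist_force: [-2.2, -1.3, 4.7]
width: 0.251
grip_force: 53.6
```

step_arm(
  series=[
    {"x": 0.0, "y": -0.004, "z": 0.0, "ax": 0.0, "ay": 0.0, "az": 0.0, "grip": 1.0},
  ],
)

```text
time: 6.75
tool_pos: [0.561, 0.0578, 0.0725]
tcp_rot: [3.127, -0.29, 0.001]
wrist_force: [-1.4, -1.6, 5.7]
width: 0.247
grip_force: 53.5
```

step_arm(
  series=[
    {"x": 0.0, "y": -0.002, "z": 0.0, "ax": 0.0, "ay": 0.0, "az": 0.0, "grip": 1.0},
  ],
)

```text
time: 6.85
tool_pos: [0.5612, 0.0588, 0.0725]
tcp_rot: [3.127, -0.29, 0.001]
wrist_force: [-0.8, -1.4, 5.5]
width: 0.247
grip_force: 53.5
```

step_arm(
  series=[
    {"x": 0.0, "y": -0.004, "z": 0.0, "ax": 0.0, "ay": 0.0, "az": 0.0, "grip": 1.0},
  ],
)

```text
time: 6.95
tool_pos: [0.5614, 0.06, 0.0725]
tcp_rot: [3.126, -0.289, 0.0]
wrist_force: [-3.3, -7.0, 6.1]
width: 0.252
grip_force: 54.0
```

step_arm(
  series=[
    {"x": 0.0, "y": -0.002, "z": 0.0, "ax": 0.0, "ay": 0.0, "az": 0.0, "grip": 1.0},
  ],
)

```text
time: 7.05
tool_pos: [0.5614, 0.0603, 0.0725]
tcp_rot: [3.125, -0.288, -0.0]
wrist_force: [-2.7, -9.4, 6.1]
width: 0.251
grip_force: 54.3
```

```bash
python3 - <<'E'
from h import *
c=imaging.read_camera("scene")
b=c["img"][165:275,200:350,::-1]
cv2.imwrite("pics/s3.png",cv2.resize(b,(750,550),interpolation=cv2.INTER_CUBIC))
print(bot.read_state()["wrist_force"])
E
```

```text
[-2.21591428 -6.62536162  6.2170907 ]
```

View pics/s3.png

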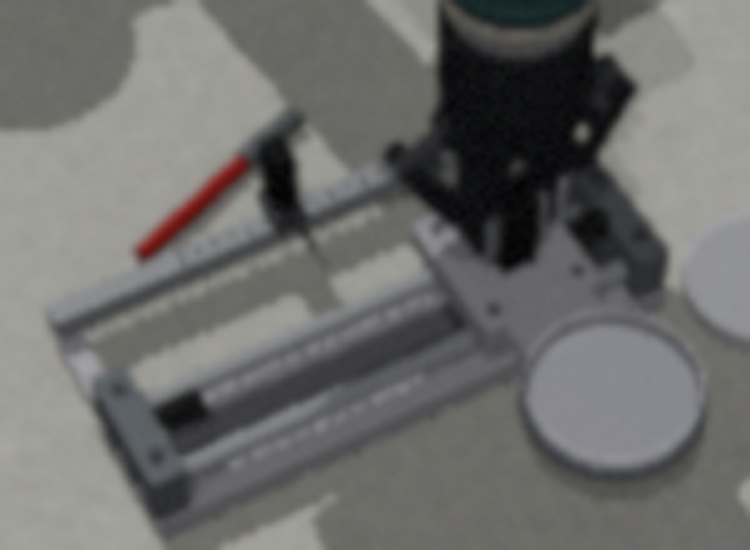

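Pushed gently on the left buffer: the carriage is at the left end, near (530,260). Now the right-going stroke at 3 cm/s, sampled finely near the spot.

step_arm(
  series=[
    {"x": 0.0, "y": 0.006, "z": 0.0, "ax": 0.0, "ay": 0.0, "az": 0.0, "grip": 1.0},
    {"x": 0.0, "y": 0.012, "z": 0.0, "ax": 0.0, "ay": 0.0, "az": 0.0, "grip": 1.0},
    {"x": 0.0, "y": 0.018, "z": 0.0, "ax": 0.0, "ay": 0.0, "az": 0.0, "grip": 1.0},
    {"x": 0.0, "y": 0.024, "z": 0.0, "ax": 0.0, "ay": 0.0, "az": 0.0, "grip": 1.0},
    {"x": 0.0, "y": 0.03, "z": 0.0, "ax": 0.0, "ay": 0.0, "az": 0.0, "grip": 1.0},
    {"x": 0.0, "y": 0.036, "z": 0.0, "ax": 0.0, "ay": 0.0, "az": 0.0, "grip": 1.0},
    {"x": 0.0, "y": 0.042, "z": 0.0, "ax": 0.0, "ay": 0.0, "az": 0.0, "grip": 1.0},
    {"x": 0.0, "y": 0.048, "z": 0.0, "ax": 0.0, "ay": 0.0, "az": 0.0, "grip": 1.0},
    {"x": 0.0, "y": 0.054, "z": 0.0, "ax": 0.0, "ay": 0.0, "az": 0.0, "grip": 1.0},
    {"x": 0.0, "y": 0.06, "z": 0.0, "ax": 0.0, "ay": 0.0, "az": 0.0, "grip": 1.0},
    {"x": 0.0, "y": 0.066, "z": 0.0, "ax": 0.0, "ay": 0.0, "az": 0.0, "grip": 1.0},
    {"x": 0.0, "y": 0.072, "z": 0.0, "ax": 0.0, "ay": 0.0, "az": 0.0, "grip": 1.0},
  ],
)

```text
time: 8.3
tool_pos: [0.5552, 0.0268, 0.0725]
tcp_rot: [-3.128, 0.29, -0.001]
wrist_force: [-1.8, 1.9, 6.2]
width: 0.255
grip_force: 53.3
```

step_arm(
  series=[
    {"x": 0.0, "y": 0.006, "z": 0.0, "ax": 0.0, "ay": 0.0, "az": 0.0, "grip": 1.0},
    {"x": 0.0, "y": 0.012, "z": 0.0, "ax": 0.0, "ay": 0.0, "az": 0.0, "grip": 1.0},
    {"x": 0.0, "y": 0.018, "z": 0.0, "ax": 0.0, "ay": 0.0, "az": 0.0, "grip": 1.0},
    {"x": 0.0, "y": 0.024, "z": 0.0, "ax": 0.0, "ay": 0.0, "az": 0.0, "grip": 1.0},
    {"x": 0.0, "y": 0.03, "z": 0.0, "ax": 0.0, "ay": 0.0, "az": 0.0, "grip": 1.0},
    {"x": 0.0, "y": 0.036, "z": 0.0, "ax": 0.0, "ay": 0.0, "az": 0.0, "grip": 1.0},
  ],
)

```text
time: 8.9
tool_pos: [0.5518, 0.0091, 0.0725]
tcp_rot: [-3.128, 0.29, -0.001]
wrist_force: [-1.0, 2.1, 6.3]
width: 0.252
grip_force: 53.3
```

step_arm(
  series=[
    {"x": 0.0, "y": 0.006, "z": 0.0, "ax": 0.0, "ay": 0.0, "az": 0.0, "grip": 1.0},
    {"x": 0.0, "y": 0.012, "z": 0.0, "ax": 0.0, "ay": 0.0, "az": 0.0, "grip": 1.0},
  ],
)

```text
time: 9.1
tool_pos: [0.5508, 0.0032, 0.0725]
tcp_rot: [-3.128, 0.29, -0.001]
wrist_force: [-1.5, 1.9, 4.9]
width: 0.249
grip_force: 53.3
```

step_arm(
  series=[
    {"x": 0.0, "y": 0.006, "z": 0.0, "ax": 0.0, "ay": 0.0, "az": 0.0, "grip": 1.0},
  ],
)

```text
time: 9.2
tool_pos: [0.5502, 0.0002, 0.0725]
tcp_rot: [-3.128, 0.29, -0.001]
wrist_force: [-2.1, 0.8, 5.3]
width: 0.25
grip_force: 53.3
```

step_arm(
  series=[
    {"x": 0.0, "y": 0.006, "z": 0.0, "ax": 0.0, "ay": 0.0, "az": 0.0, "grip": 1.0},
  ],
)

```text
time: 9.3
tool_pos: [0.5497, -0.0027, 0.0725]
tcp_rot: [-3.128, 0.29, -0.001]
wrist_force: [-1.3, 1.0, 6.4]
width: 0.25
grip_force: 53.3
```

step_arm(
  series=[
    {"x": 0.0, "y": 0.006, "z": 0.0, "ax": 0.0, "ay": 0.0, "az": 0.0, "grip": 1.0},
  ],
)

```text
time: 9.4
tool_pos: [0.5491, -0.0057, 0.0725]
tcp_rot: [-3.128, 0.29, -0.001]
wrist_force: [-1.6, 0.3, 5.4]
width: 0.25
grip_force: 53.3
```

step_arm(
  series=[
    {"x": 0.0, "y": 0.006, "z": 0.0, "ax": 0.0, "ay": 0.0, "az": 0.0, "grip": 1.0},
  ],
)

```text
time: 9.5
tool_pos: [0.5485, -0.0086, 0.0725]
tcp_rot: [-3.128, 0.29, -0.001]
wrist_force: [-1.4, 1.2, 6.4]
width: 0.255
grip_force: 53.3
```

step_arm(
  series=[
    {"x": 0.0, "y": 0.006, "z": 0.0, "ax": 0.0, "ay": 0.0, "az": 0.0, "grip": 1.0},
  ],
)

```text
time: 9.6
tool_pos: [0.548, -0.0115, 0.0725]
tcp_rot: [-3.128, 0.29, -0.001]
wrist_force: [-2.7, 1.2, 6.5]
width: 0.25
grip_force: 53.3
```

step_arm(
  series=[
    {"x": 0.0, "y": 0.006, "z": 0.0, "ax": 0.0, "ay": 0.0, "az": 0.0, "grip": 1.0},
  ],
)

```text
time: 9.7
tool_pos: [0.5475, -0.0142, 0.0725]
tcp_rot: [-3.127, 0.29, -0.001]
wrist_force: [-0.9, 4.8, 4.7]
width: 0.253
grip_force: 53.3
```

step_arm(
  series=[
    {"x": 0.0, "y": 0.006, "z": 0.0, "ax": 0.0, "ay": 0.0, "az": 0.0, "grip": 1.0},
  ],
)

```text
time: 9.8
tool_pos: [0.547, -0.0165, 0.0725]
tcp_rot: [-3.126, 0.291, -0.001]
wrist_force: [-1.4, 7.2, 6.3]
width: 0.253
grip_force: 53.0
```

step_arm(
  series=[
    {"x": 0.0, "y": 0.006, "z": 0.0, "ax": 0.0, "ay": 0.0, "az": 0.0, "grip": 1.0},
  ],
)

```text
time: 9.9
tool_pos: [0.5466, -0.019, 0.0725]
tcp_rot: [-3.125, 0.291, -0.001]
wrist_force: [-0.4, 8.8, 4.8]
width: 0.252
grip_force: 52.8
```

step_arm(
  series=[
    {"x": 0.0, "y": 0.006, "z": 0.0, "ax": 0.0, "ay": 0.0, "az": 0.0, "grip": 1.0},
  ],
)

```text
time: 10.0
tool_pos: [0.5461, -0.0217, 0.0725]
tcp_rot: [-3.125, 0.291, -0.001]
wrist_force: [-0.3, 9.3, 6.0]
width: 0.25
grip_force: 52.7
```

step_arm(
  series=[
    {"x": 0.0, "y": 0.006, "z": 0.0, "ax": 0.0, "ay": 0.0, "az": 0.0, "grip": 1.0},
  ],
)

```text
time: 10.1
tool_pos: [0.5455, -0.0247, 0.0725]
tcp_rot: [-3.125, 0.29, -0.001]
wrist_force: [-0.8, 7.5, 5.6]
width: 0.252
grip_force: 52.6
```

step_arm(
  series=[
    {"x": 0.0, "y": 0.006, "z": 0.0, "ax": 0.0, "ay": 0.0, "az": 0.0, "grip": 1.0},
  ],
)

```text
time: 10.2
tool_pos: [0.5449, -0.028, 0.0725]
tcp_rot: [-3.126, 0.29, -0.001]
wrist_force: [-1.2, 5.5, 5.7]
width: 0.253
grip_force: 52.7
```

step_arm(
  series=[
    {"x": 0.0, "y": 0.006, "z": 0.0, "ax": 0.0, "ay": 0.0, "az": 0.0, "grip": 1.0},
  ],
)

```text
time: 10.3
tool_pos: [0.5443, -0.0314, 0.0725]
tcp_rot: [-3.127, 0.29, -0.001]
wrist_force: [-2.5, 2.8, 4.5]
width: 0.251
grip_force: 52.9
```

step_arm(
  series=[
    {"x": 0.0, "y": 0.006, "z": 0.0, "ax": 0.0, "ay": 0.0, "az": 0.0, "grip": 1.0},
  ],
)

```text
time: 10.4
tool_pos: [0.5436, -0.0349, 0.0725]
tcp_rot: [-3.128, 0.29, -0.001]
wrist_force: [-2.7, 1.6, 5.7]
width: 0.25
grip_force: 53.1
```

step_arm(
  series=[
    {"x": 0.0, "y": 0.006, "z": 0.0, "ax": 0.0, "ay": 0.0, "az": 0.0, "grip": 1.0},
  ],
)

```text
time: 10.5
tool_pos: [0.543, -0.038, 0.0725]
tcp_rot: [-3.128, 0.29, -0.001]
wrist_force: [-1.6, 1.8, 5.9]
width: 0.255
grip_force: 53.2
```

step_arm(
  series=[
    {"x": 0.0, "y": 0.006, "z": 0.0, "ax": 0.0, "ay": 0.0, "az": 0.0, "grip": 1.0},
  ],
)

```text
time: 10.6
tool_pos: [0.5424, -0.041, 0.0725]
tcp_rot: [-3.128, 0.29, -0.001]
wrist_force: [-2.1, 2.5, 6.0]
width: 0.251
grip_force: 53.2
```

step_arm(
  series=[
    {"x": 0.0, "y": 0.006, "z": 0.0, "ax": 0.0, "ay": 0.0, "az": 0.0, "grip": 1.0},
    {"x": 0.0, "y": 0.012, "z": 0.0, "ax": 0.0, "ay": 0.0, "az": 0.0, "grip": 1.0},
    {"x": 0.0, "y": 0.018, "z": 0.0, "ax": 0.0, "ay": 0.0, "az": 0.0, "grip": 1.0},
    {"x": 0.0, "y": 0.024, "z": 0.0, "ax": 0.0, "ay": 0.0, "az": 0.0, "grip": 1.0},
    {"x": 0.0, "y": 0.03, "z": 0.0, "ax": 0.0, "ay": 0.0, "az": 0.0, "grip": 1.0},
    {"x": 0.0, "y": 0.036, "z": 0.0, "ax": 0.0, "ay": 0.0, "az": 0.0, "grip": 1.0},
  ],
)

```text
time: 11.2
tool_pos: [0.5391, -0.0588, 0.0725]
tcp_rot: [-3.128, 0.29, -0.001]
wrist_force: [-1.8, 2.4, 6.5]
width: 0.255
grip_force: 53.3
```

step_arm(
  series=[
    {"x": 0.0, "y": 0.006, "z": 0.0, "ax": 0.0, "ay": 0.0, "az": 0.0, "grip": 1.0},
    {"x": 0.0, "y": 0.012, "z": 0.0, "ax": 0.0, "ay": 0.0, "az": 0.0, "grip": 1.0},
    {"x": 0.0, "y": 0.018, "z": 0.0, "ax": 0.0, "ay": 0.0, "az": 0.0, "grip": 1.0},
    {"x": 0.0, "y": 0.024, "z": 0.0, "ax": 0.0, "ay": 0.0, "az": 0.0, "grip": 1.0},
    {"x": 0.0, "y": 0.03, "z": 0.0, "ax": 0.0, "ay": 0.0, "az": 0.0, "grip": 1.0},
  ],
)

```text
time: 11.7
tool_pos: [0.5363, -0.0735, 0.0725]
tcp_rot: [-3.128, 0.29, -0.001]
wrist_force: [-2.3, 2.2, 5.9]
width: 0.25
grip_force: 53.3
```

step_arm(
  series=[
    {"x": 0.0, "y": 0.004, "z": 0.0, "ax": 0.0, "ay": 0.0, "az": 0.0, "grip": 1.0},
  ],
)

```text
time: 11.8
tool_pos: [0.5359, -0.0756, 0.0725]
tcp_rot: [3.128, -0.29, 0.001]
wrist_force: [-2.1, 1.6, 6.5]
width: 0.254
grip_force: 53.3
```

step_arm(
  series=[
    {"x": 0.0, "y": 0.004, "z": 0.0, "ax": 0.0, "ay": 0.0, "az": 0.0, "grip": 1.0},
  ],
)

```text
time: 11.9
tool_pos: [0.5356, -0.0775, 0.0725]
tcp_rot: [3.128, -0.29, 0.001]
wrist_force: [-1.7, 1.7, 6.0]
width: 0.255
grip_force: 53.3
```

step_arm(
  series=[
    {"x": 0.0, "y": 0.003, "z": 0.0, "ax": 0.0, "ay": 0.0, "az": 0.0, "grip": 1.0},
  ],
)

```text
time: 12.0
tool_pos: [0.5353, -0.079, 0.0725]
tcp_rot: [3.128, -0.29, 0.001]
wrist_force: [-1.3, 2.8, 6.8]
width: 0.248
grip_force: 53.4
```

step_arm(
  series=[
    {"x": 0.0, "y": 0.003, "z": 0.0, "ax": 0.0, "ay": 0.0, "az": 0.0, "grip": 1.0},
  ],
)

```text
time: 12.1
tool_pos: [0.5352, -0.0798, 0.0725]
tcp_rot: [-3.127, 0.291, -0.001]
wrist_force: [-1.1, 6.3, 5.8]
width: 0.251
grip_force: 53.2
```

step_arm(
  series=[
    {"x": 0.0, "y": 0.002, "z": 0.0, "ax": 0.0, "ay": 0.0, "az": 0.0, "grip": 1.0},
  ],
)

```text
time: 12.2
tool_pos: [0.5351, -0.0803, 0.0725]
tcp_rot: [-3.126, 0.291, -0.001]
wrist_force: [-0.9, 7.2, 6.3]
width: 0.257
grip_force: 52.8
```

step_arm(
  series=[
    {"x": 0.0, "y": -0.006, "z": 0.0, "ax": 0.0, "ay": 0.0, "az": 0.0, "grip": 1.0},
    {"x": 0.0, "y": -0.012, "z": 0.0, "ax": 0.0, "ay": 0.0, "az": 0.0, "grip": 1.0},
    {"x": 0.0, "y": -0.018, "z": 0.0, "ax": 0.0, "ay": 0.0, "az": 0.0, "grip": 1.0},
    {"x": 0.0, "y": -0.024, "z": 0.0, "ax": 0.0, "ay": 0.0, "az": 0.0, "grip": 1.0},
    {"x": 0.0, "y": -0.03, "z": 0.0, "ax": 0.0, "ay": 0.0, "az": 0.0, "grip": 1.0},
    {"x": 0.0, "y": -0.036, "z": 0.0, "ax": 0.0, "ay": 0.0, "az": 0.0, "grip": 1.0},
    {"x": 0.0, "y": -0.042, "z": 0.0, "ax": 0.0, "ay": 0.0, "az": 0.0, "grip": 1.0},
    {"x": 0.0, "y": -0.048, "z": 0.0, "ax": 0.0, "ay": 0.0, "az": 0.0, "grip": 1.0},
    {"x": 0.0, "y": -0.054, "z": 0.0, "ax": 0.0, "ay": 0.0, "az": 0.0, "grip": 1.0},
    {"x": 0.0, "y": -0.06, "z": 0.0, "ax": 0.0, "ay": 0.0, "az": 0.0, "grip": 1.0},
    {"x": 0.0, "y": -0.066, "z": 0.0, "ax": 0.0, "ay": 0.0, "az": 0.0, "grip": 1.0},
    {"x": 0.0, "y": -0.072, "z": 0.0, "ax": 0.0, "ay": 0.0, "az": 0.0, "grip": 1.0},
  ],
)

```text
time: 13.4
tool_pos: [0.5414, -0.0465, 0.0725]
tcp_rot: [3.127, -0.29, 0.001]
wrist_force: [-2.2, -0.4, 6.7]
width: 0.251
grip_force: 53.6
```

step_arm(
  series=[
    {"x": 0.0, "y": -0.006, "z": 0.0, "ax": 0.0, "ay": 0.0, "az": 0.0, "grip": 1.0},
  ],
)

```text
time: 13.5
tool_pos: [0.542, -0.0435, 0.0725]
tcp_rot: [3.127, -0.29, 0.001]
wrist_force: [-2.2, -2.2, 6.3]
width: 0.248
grip_force: 53.6
```

step_arm(
  series=[
    {"x": 0.0, "y": -0.006, "z": 0.0, "ax": 0.0, "ay": 0.0, "az": 0.0, "grip": 1.0},
  ],
)

```text
time: 13.6
tool_pos: [0.5425, -0.0406, 0.0725]
tcp_rot: [3.127, -0.29, 0.001]
wrist_force: [-2.3, -1.1, 5.7]
width: 0.25
grip_force: 53.6
```

step_arm(
  series=[
    {"x": 0.0, "y": -0.006, "z": 0.0, "ax": 0.0, "ay": 0.0, "az": 0.0, "grip": 1.0},
  ],
)

```text
time: 13.7
tool_pos: [0.5431, -0.0376, 0.0725]
tcp_rot: [3.127, -0.29, 0.001]
wrist_force: [-2.8, -1.2, 5.9]
width: 0.247
grip_force: 53.6
```

step_arm(
  series=[
    {"x": 0.0, "y": -0.006, "z": 0.0, "ax": 0.0, "ay": 0.0, "az": 0.0, "grip": 1.0},
  ],
)

```text
time: 13.8
tool_pos: [0.5436, -0.0347, 0.0725]
tcp_rot: [3.127, -0.29, 0.0]
wrist_force: [-2.7, -1.6, 5.8]
width: 0.251
grip_force: 53.6
```

step_arm(
  series=[
    {"x": 0.0, "y": -0.006, "z": 0.0, "ax": 0.0, "ay": 0.0, "az": 0.0, "grip": 1.0},
  ],
)

```text
time: 13.9
tool_pos: [0.5442, -0.032, 0.0725]
tcp_rot: [3.127, -0.289, 0.0]
wrist_force: [-2.9, -3.4, 7.0]
width: 0.248
grip_force: 53.8
```

step_arm(
  series=[
    {"x": 0.0, "y": -0.006, "z": 0.0, "ax": 0.0, "ay": 0.0, "az": 0.0, "grip": 1.0},
  ],
)

```text
time: 14.0
tool_pos: [0.5446, -0.0296, 0.0725]
tcp_rot: [3.126, -0.289, 0.0]
wrist_force: [-3.9, -6.0, 6.1]
width: 0.249
grip_force: 54.2
```

step_arm(
  series=[
    {"x": 0.0, "y": -0.006, "z": 0.0, "ax": 0.0, "ay": 0.0, "az": 0.0, "grip": 1.0},
  ],
)

```text
time: 14.1
tool_pos: [0.545, -0.0272, 0.0725]
tcp_rot: [3.125, -0.289, -0.0]
wrist_force: [-4.7, -8.1, 6.3]
width: 0.254
grip_force: 54.4
```

step_arm(
  series=[
    {"x": 0.0, "y": -0.006, "z": 0.0, "ax": 0.0, "ay": 0.0, "az": 0.0, "grip": 1.0},
  ],
)

```text
time: 14.2
tool_pos: [0.5456, -0.0244, 0.0725]
tcp_rot: [3.125, -0.289, -0.0]
wrist_force: [-3.7, -8.5, 6.8]
width: 0.249
grip_force: 54.5
```

step_arm(
  series=[
    {"x": 0.0, "y": -0.006, "z": 0.0, "ax": 0.0, "ay": 0.0, "az": 0.0, "grip": 1.0},
  ],
)

```text
time: 14.3
tool_pos: [0.5461, -0.0215, 0.0725]
tcp_rot: [3.125, -0.289, -0.0]
wrist_force: [-2.4, -6.8, 7.2]
width: 0.247
grip_force: 54.6
```

step_arm(
  series=[
    {"x": 0.0, "y": -0.006, "z": 0.0, "ax": 0.0, "ay": 0.0, "az": 0.0, "grip": 1.0},
  ],
)

```text
time: 14.4
tool_pos: [0.5467, -0.0183, 0.0725]
tcp_rot: [3.125, -0.289, -0.0]
wrist_force: [-3.4, -5.2, 7.5]
width: 0.254
grip_force: 54.5
```

step_arm(
  series=[
    {"x": 0.0, "y": -0.006, "z": 0.0, "ax": 0.0, "ay": 0.0, "az": 0.0, "grip": 1.0},
  ],
)

```text
time: 14.5
tool_pos: [0.5473, -0.0148, 0.0725]
tcp_rot: [3.126, -0.29, 0.0]
wrist_force: [-2.6, -2.3, 6.6]
width: 0.252
grip_force: 54.2
```

step_arm(
  series=[
    {"x": 0.0, "y": -0.006, "z": 0.0, "ax": 0.0, "ay": 0.0, "az": 0.0, "grip": 1.0},
  ],
)

```text
time: 14.6
tool_pos: [0.548, -0.0114, 0.0725]
tcp_rot: [3.127, -0.29, 0.0]
wrist_force: [-2.4, -1.2, 6.5]
width: 0.255
grip_force: 53.9
```

step_arm(
  series=[
    {"x": 0.0, "y": 0.006, "z": 0.0, "ax": 0.0, "ay": 0.0, "az": 0.0, "grip": 1.0},
    {"x": 0.0, "y": 0.012, "z": 0.0, "ax": 0.0, "ay": 0.0, "az": 0.0, "grip": 1.0},
    {"x": 0.0, "y": 0.018, "z": 0.0, "ax": 0.0, "ay": 0.0, "az": 0.0, "grip": 1.0},
    {"x": 0.0, "y": 0.023, "z": 0.0, "ax": 0.0, "ay": 0.0, "az": 0.0, "grip": 1.0},
    {"x": 0.0, "y": 0.024, "z": 0.0, "ax": 0.0, "ay": 0.0, "az": 0.0, "grip": 1.0},
    {"x": 0.0, "y": 0.024, "z": 0.0, "ax": 0.0, "ay": 0.0, "az": 0.0, "grip": 1.0},
    {"x": 0.0, "y": 0.024, "z": 0.0, "ax": 0.0, "ay": 0.0, "az": 0.0, "grip": 1.0},
    {"x": 0.0, "y": 0.024, "z": 0.0, "ax": 0.0, "ay": 0.0, "az": 0.0, "grip": 1.0},
    {"x": 0.0, "y": 0.024, "z": 0.0, "ax": 0.0, "ay": 0.0, "az": 0.0, "grip": 1.0},
  ],
)

```text
time: 15.5
tool_pos: [0.5462, -0.0213, 0.0725]
tcp_rot: [-3.127, 0.29, -0.001]
wrist_force: [-1.0, 5.2, 5.5]
width: 0.251
grip_force: 52.9
```

step_arm(
  series=[
    {"x": 0.0, "y": 0.003, "z": 0.0, "ax": 0.0, "ay": 0.0, "az": 0.0, "grip": 1.0},
    {"x": 0.0, "y": 0.003, "z": 0.0, "ax": 0.0, "ay": 0.0, "az": 0.0, "grip": 1.0},
    {"x": 0.0, "y": 0.003, "z": 0.0, "ax": 0.0, "ay": 0.0, "az": 0.0, "grip": 1.0},
    {"x": 0.0, "y": 0.003, "z": 0.0, "ax": 0.0, "ay": 0.0, "az": 0.0, "grip": 1.0},
    {"x": 0.0, "y": 0.003, "z": 0.0, "ax": 0.0, "ay": 0.0, "az": 0.0, "grip": 1.0},
    {"x": 0.0, "y": 0.003, "z": 0.0, "ax": 0.0, "ay": 0.0, "az": 0.0, "grip": 1.0},
  ],
)

```text
time: 16.1
tool_pos: [0.5459, -0.0227, 0.0725]
tcp_rot: [-3.126, 0.29, -0.001]
wrist_force: [-1.1, 5.9, 4.8]
width: 0.254
grip_force: 52.9
```

step_arm(
  series=[
    {"x": 0.0, "y": -0.002, "z": 0.0, "ax": 0.0, "ay": 0.0, "az": 0.0, "grip": 1.0},
    {"x": 0.0, "y": -0.002, "z": 0.0, "ax": 0.0, "ay": 0.0, "az": 0.0, "grip": 1.0},
    {"x": 0.0, "y": -0.002, "z": 0.0, "ax": 0.0, "ay": 0.0, "az": 0.0, "grip": 1.0},
  ],
)

```text
time: 16.4
tool_pos: [0.5459, -0.0226, 0.0725]
tcp_rot: [-3.128, 0.29, -0.001]
wrist_force: [-0.7, 3.0, 6.1]
width: 0.253
grip_force: 53.6
```

step_arm(
  series=[
    {"x": 0.0, "y": -0.002, "z": 0.0, "ax": 0.0, "ay": 0.0, "az": 0.0, "grip": 1.0},
    {"x": 0.0, "y": -0.002, "z": 0.0, "ax": 0.0, "ay": 0.0, "az": 0.0, "grip": 1.0},
    {"x": 0.0, "y": -0.002, "z": 0.0, "ax": 0.0, "ay": 0.0, "az": 0.0, "grip": 1.0},
  ],
)

```text
time: 16.7
tool_pos: [0.5459, -0.0225, 0.0725]
tcp_rot: [3.127, -0.29, 0.001]
wrist_force: [-3.3, -2.2, 6.3]
width: 0.256
grip_force: 54.1
```

step_arm(
  series=[
    {"x": 0.0, "y": 0.001, "z": 0.0, "ax": 0.0, "ay": 0.0, "az": 0.0, "grip": 1.0},
    {"x": 0.0, "y": 0.001, "z": 0.0, "ax": 0.0, "ay": 0.0, "az": 0.0, "grip": -1.0},
    {"x": 0.0, "y": 0.001, "z": 0.0, "ax": 0.0, "ay": 0.0, "az": 0.0, "grip": -1.0},
    {"x": 0.0, "y": 0.001, "z": 0.0, "ax": 0.0, "ay": 0.0, "az": 0.0, "grip": -1.0},
    {"x": 0.0, "y": 0.001, "z": 0.0, "ax": 0.0, "ay": 0.0, "az": 0.0, "grip": -1.0},
    {"x": 0.0, "y": 0.001, "z": 0.0, "ax": 0.0, "ay": 0.0, "az": 0.0, "grip": -1.0},
    {"x": 0.0, "y": 0.001, "z": 0.0, "ax": 0.0, "ay": 0.0, "az": 0.0, "grip": -1.0},
    {"x": 0.0, "y": 0.001, "z": 0.0, "ax": 0.0, "ay": 0.0, "az": 0.0, "grip": -1.0},
    {"x": 0.0, "y": 0.001, "z": 0.0, "ax": 0.0, "ay": 0.0, "az": 0.0, "grip": -1.0},
    {"x": 0.0, "y": 0.001, "z": 0.0, "ax": 0.0, "ay": 0.0, "az": 0.0, "grip": -1.0},
  ],
)

```text
time: 17.7
tool_pos: [0.5457, -0.0224, 0.0716]
tcp_rot: [-3.128, 0.29, -0.0]
wrist_force: [-0.6, 0.6, 0.9]
width: 0.998
grip_force: 0.0
```

step_arm(
  series=[
    {"x": 0.0, "y": 0.0, "z": -0.06, "ax": 0.0, "ay": 0.0, "az": 0.0, "grip": -1.0},
    {"x": 0.0, "y": 0.0, "z": -0.135, "ax": 0.0, "ay": 0.0, "az": 0.0, "grip": -1.0},
    {"x": 0.0, "y": 0.0, "z": -0.135, "ax": 0.0, "ay": 0.0, "az": 0.0, "grip": -1.0},
    {"x": -0.08, "y": 0.0, "z": -0.135, "ax": 0.0, "ay": 0.0, "az": 0.0, "grip": -1.0},
    {"x": -0.15, "y": 0.0, "z": -0.135, "ax": 0.0, "ay": 0.0, "az": 0.0, "grip": -1.0},
    {"x": -0.2, "y": 0.0, "z": -0.135, "ax": 0.0, "ay": 0.0, "az": 0.0, "grip": -1.0},
    {"x": -0.2, "y": 0.0, "z": -0.135, "ax": 0.0, "ay": 0.0, "az": 0.0, "grip": -1.0},
    {"x": -0.2, "y": 0.0, "z": -0.135, "ax": 0.0, "ay": 0.0, "az": 0.0, "grip": -1.0},
  ],
)

```text
time: 18.5
tool_pos: [0.4472, -0.004, 0.139]
tcp_rot: [3.128, -0.29, 0.001]
wrist_force: [0.6, 0.2, 0.3]
width: 1.004
grip_force: 0.0
```

```bash
python3 - <<'E'
from h import *
np.set_printoptions(precision=4,suppress=True)
print(bot.read_state()["tool_pos"])
S=imaging.read_camera("scene")
for b in blobs(S["img"],(200,175,350,285)):print(b[0],b[1],b[2],plane(S,b[1],.0845))
T=imaging.read_camera("top")
a=T["img"][140:260,215:365,::-1];b=S["img"][165:265,200:350,::-1]
r=lambda i,w,h:cv2.resize(i,(w,h),interpolation=cv2.INTER_CUBIC)
cv2.imwrite("pics/g4.png",np.hstack([r(a,300,240),r(b,450,300)[:240]]) if 0 else r(b,780,520))
E
```

```text
[ 0.4472 -0.004   0.139 ]
52.4375 [231.7811 177.5055] [224.75 175.    12.5    9.75] [ 0.3613 -0.0147  0.0845]
104.4375 [255.4232 201.1079] [251.5  192.     8.75  19.  ] [ 0.4668 -0.0157  0.0845]
64.6875 [316.0453 211.9337] [311.5 207.5  10.5  10. ] [0.5934 0.081  0.0845]
158.1875 [272.0985 222.1791] [266.75 213.5   11.5   18.25] [ 0.5471 -0.025   0.0845]
21.3125 [295.8941 225.5598] [290.5 222.   11.5   7.5] [0.5932 0.0139 0.0845]
56.75 [237.9562 247.3326] [231.75 243.75  16.5    7.5 ] [ 0.5531 -0.1359  0.0845]
```

View pics/g4.png

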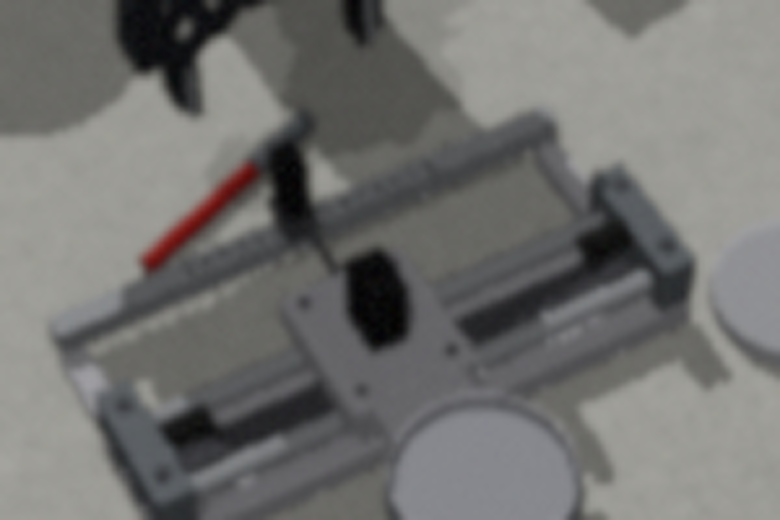

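The carriage stands near (378,300) in the crop and the pointer near (290,180), their tongue and tip nearly lined up. I'll descend over the pointer and close on it gently.

step_arm(
  series=[
    {"x": 0.0, "y": 0.0, "z": 0.06, "ax": 0.0, "ay": 0.0, "az": 0.0, "grip": -1.0},
    {"x": 0.0, "y": 0.0, "z": 0.12, "ax": 0.0, "ay": 0.0, "az": 0.0, "grip": -1.0},
    {"x": 0.0, "y": 0.0, "z": 0.166, "ax": 0.0, "ay": 0.0, "az": 0.0, "grip": -1.0},
    {"x": 0.0, "y": 0.0, "z": 0.166, "ax": 0.0, "ay": 0.0, "az": 0.0, "grip": -1.0},
    {"x": 0.0, "y": 0.0, "z": 0.166, "ax": 0.0, "ay": 0.0, "az": 0.0, "grip": -1.0},
  ],
  force=20,
)

```text
time: 19.1
tool_pos: [0.4479, -0.0042, 0.0561]
tcp_rot: [3.128, -0.29, -0.001]
wrist_force: [0.9, 0.9, 1.5]
width: 0.997
grip_force: 0.0
```

step_arm(
  series=[
    {"x": 0.0, "y": 0.0, "z": 0.0, "ax": 0.0, "ay": 0.0, "az": 0.0, "grip": 1.0},
    {"x": 0.0, "y": 0.0, "z": 0.0, "ax": 0.0, "ay": 0.0, "az": 0.0, "grip": 1.0},
    {"x": 0.0, "y": 0.0, "z": 0.0, "ax": 0.0, "ay": 0.0, "az": 0.0, "grip": 1.0},
    {"x": 0.0, "y": 0.0, "z": 0.0, "ax": 0.0, "ay": 0.0, "az": 0.0, "grip": 1.0},
    {"x": 0.0, "y": 0.0, "z": 0.0, "ax": 0.0, "ay": 0.0, "az": 0.0, "grip": 1.0},
    {"x": 0.0, "y": 0.0, "z": 0.0, "ax": 0.0, "ay": 0.0, "az": 0.0, "grip": 1.0},
    {"x": 0.0, "y": 0.0, "z": 0.0, "ax": 0.0, "ay": 0.0, "az": 0.0, "grip": 1.0},
    {"x": 0.0, "y": 0.0, "z": 0.0, "ax": 0.0, "ay": 0.0, "az": 0.0, "grip": 1.0},
    {"x": 0.0, "y": 0.0, "z": 0.0, "ax": 0.0, "ay": 0.0, "az": 0.0, "grip": 1.0},
    {"x": 0.0, "y": 0.0, "z": 0.0, "ax": 0.0, "ay": 0.0, "az": 0.0, "grip": 1.0},
  ],
  force=20,
)

```text
time: 20.1
tool_pos: [0.4478, -0.004, 0.0567]
tcp_rot: [-3.128, 0.29, -0.001]
wrist_force: [-0.1, 1.1, 5.9]
width: 0.158
grip_force: 24.6
```

step_arm(
  series=[
    {"x": 0.0, "y": 0.0, "z": 0.0, "ax": 0.0, "ay": 0.0, "az": 0.0, "grip": -1.0},
    {"x": 0.0, "y": 0.0, "z": 0.0, "ax": 0.0, "ay": 0.0, "az": 0.0, "grip": -1.0},
    {"x": 0.0, "y": 0.0, "z": 0.0, "ax": 0.0, "ay": 0.0, "az": 0.0, "grip": -1.0},
    {"x": 0.0, "y": 0.0, "z": 0.0, "ax": 0.0, "ay": 0.0, "az": 0.0, "grip": -1.0},
    {"x": 0.0, "y": 0.0, "z": 0.0, "ax": 0.0, "ay": 0.0, "az": 0.0, "grip": -1.0},
    {"x": 0.0, "y": 0.0, "z": 0.0, "ax": 0.0, "ay": 0.0, "az": 0.0, "grip": -1.0},
    {"x": 0.0, "y": 0.0, "z": 0.0, "ax": 0.0, "ay": 0.0, "az": 0.0, "grip": -1.0},
    {"x": 0.0, "y": 0.0, "z": -0.08, "ax": 0.0, "ay": 0.0, "az": 0.0, "grip": -1.0},
    {"x": 0.0, "y": 0.0, "z": -0.18, "ax": 0.0, "ay": 0.0, "az": 0.0, "grip": -1.0},
    {"x": 0.0, "y": 0.0, "z": -0.26, "ax": 0.0, "ay": 0.0, "az": 0.0, "grip": -1.0},
    {"x": 0.0, "y": 0.0, "z": -0.3, "ax": 0.0, "ay": 0.0, "az": 0.0, "grip": -1.0},
    {"x": 0.0, "y": 0.0, "z": -0.3, "ax": 0.0, "ay": 0.0, "az": 0.0, "grip": -1.0},
  ],
)

```text
time: 21.3
tool_pos: [0.4503, -0.0042, 0.2105]
tcp_rot: [-3.128, 0.29, -0.013]
wrist_force: [0.4, -0.1, -0.0]
width: 1.001
grip_force: 0.0
```

step_arm(
  series=[
    {"x": 0.0, "y": 0.7, "z": 0.0, "ax": 0.0, "ay": 0.0, "az": 0.0, "grip": -1.0},
    {"x": 0.0, "y": 0.7, "z": 0.0, "ax": 0.0, "ay": 0.0, "az": 0.0, "grip": -1.0},
    {"x": 0.0, "y": 0.7, "z": 0.0, "ax": 0.0, "ay": 0.0, "az": 0.0, "grip": -1.0},
    {"x": 0.0, "y": 0.7, "z": 0.0, "ax": 0.0, "ay": 0.0, "az": 0.0, "grip": -1.0},
    {"x": 0.0, "y": 0.7, "z": 0.0, "ax": 0.0, "ay": 0.0, "az": 0.0, "grip": -1.0},
    {"x": 0.0, "y": 0.7, "z": 0.0, "ax": 0.0, "ay": 0.0, "az": 0.0, "grip": -1.0},
    {"x": 0.0, "y": 0.7, "z": 0.0, "ax": 0.0, "ay": 0.0, "az": 0.0, "grip": -1.0},
    {"x": 0.0, "y": 0.7, "z": 0.0, "ax": 0.0, "ay": 0.0, "az": 0.0, "grip": -1.0},
    {"x": 0.0, "y": 0.7, "z": 0.0, "ax": 0.0, "ay": 0.0, "az": 0.0, "grip": -1.0},
  ],
)

```text
time: 22.2
tool_pos: [0.3818, -0.3482, 0.2041]
tcp_rot: [-3.125, 0.294, 0.004]
wrist_force: [-0.1, 0.4, 0.1]
width: 0.997
grip_force: 0.0
```

```bash
python3 - <<'E'
from h import *
np.set_printoptions(precision=4,suppress=True)
print(bot.read_state()["tool_pos"])
T=imaging.read_camera("top");S=imaging.read_camera("scene")
ey=np.array([.1849,.9828])
bs=[b for b in blobs(T["img"],(265,180,330,250)) if b[0]>40]
for b in bs:
    for z in(.0845,.066):
        P=plane(T,b[1],z);print(b[0],b[1],z,P,"s",P[:2]@ey)
for b in blobs(S["img"],(240,185,290,240)):print("S",b[0],b[1])
a=T["img"][165:255,240:360,::-1]
cv2.imwrite("pics/f1.png",cv2.resize(a,None,fx=6.5,fy=6.5,interpolation=cv2.INTER_CUBIC))
E
```

```text
[ 0.3818 -0.3482  0.2041]
94.75 [294.4626 195.5097] 0.0845 [ 0.5446 -0.0244  0.0845] s 0.07675670471773843
94.75 [294.4626 195.5097] 0.066 [ 0.5485 -0.025   0.066 ] s 0.07685443862882767
51.6875 [272.7356 196.2281] 0.0845 [0.5421 0.0308 0.0845] s 0.13048839062476741
51.6875 [272.7356 196.2281] 0.066 [0.546  0.0309 0.066 ] s 0.13135297054965667
44.5625 [286.848  234.9325] 0.0845 [ 0.4435 -0.0057  0.0845] s 0.07635905405416879
44.5625 [286.848  234.9325] 0.066 [ 0.446  -0.0061  0.066 ] s 0.07645111278829127
S 99.3125 [254.5673 201.2118]
S 158.9375 [272.0794 222.1802]
```

View pics/f1.png

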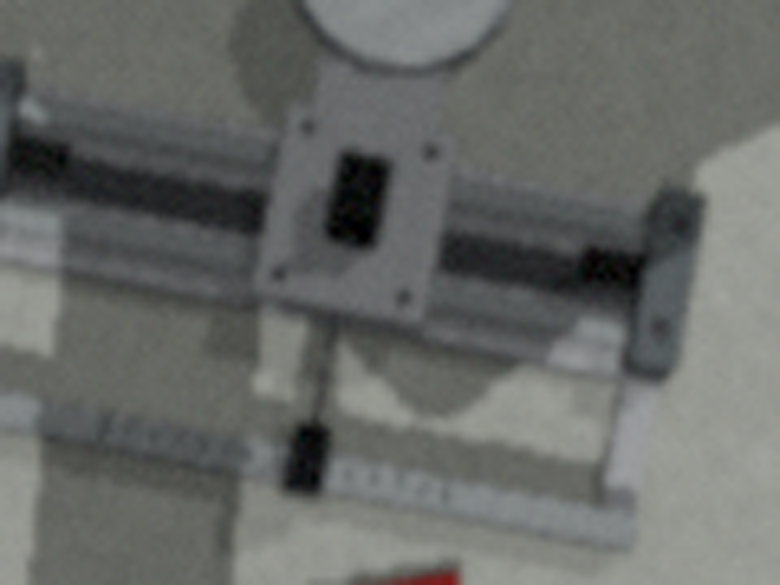

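The picture shows tongue and tip in one line, near (330,330) to (318,420). The measured slide-y difference is 0.3 mm and the robot is clear, so I'm handing in.

```bash
python3 -c "
from workcell import bot
print(bot.finish_job())"
```

```text
the job is handed in; nothing more can be done
None
```

I stroked the carriage to the left buffer and then the right, left it standing in the tight spot about 13 mm right of the slide's centre, set the pointer to within about 0.3 mm of the index tongue by the camera, and handed the job in with the arm clear; no result came back.

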